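# Make up a setting kit and a grouting kit for the mosaic class

### The arm

A 6-joint arm with a two-finger parallel gripper is mounted at the origin on the work surface. World frame = base frame: x ahead of the robot, y to its left, z up, the work surface at z = 0. Lengths are in m, angles in rad, forces in N, time in s.
With the tool pointing down it reaches from about 0.4 to 0.925 m from the base axis. Payload 12.5 kg.
Tool frame: the origin (TCP) lies on the centre line of the jaws, within the pads' length; the fingertips stand 22 mm ahead of it and the grasp point (between the pads) lies 3 mm ahead of it; z points along the fingers, y is the line along which they close (so a half turn about z gives the same grasp; the last joint's range is limited). The gripper opens to 95 mm and grips with 3 to 60 N. Pads are 20 mm wide; open, the fingers measure 119 mm over their backs; the gripper's body (75 mm by 180 mm) begins 59 mm behind the grasp point.
Start: joints at [-0.106, 0.491, 1.559, -0, 1.092, -0.106], TCP at [0.625, 0, 0.198] pointing down, gripper open.
Joint ranges: [-3.1, 3.1], [-0.84, 2.19], [0.05, 2.79], [-1.13, 4.28], [0.06, 2.93], [-2.69, 2.69]. Speed limits (rad/s): [2.22, 2.22, 2.79, 3.14, 3.14, 3.14].

### API

Orientations are given as a unit quaternion [w, x, y, z].
In Python, from rig import sense, grab_frame, camera_model, sign_off gives the robot as it stands.
- The arm moves only by the tool jog_arm, never from a script. Its argument "targets" is a list of rows, each an object of numbers: "x", "y", "z": the shift along the tool's x, y, z in m; "roll": the turn about the tool's z in degrees; "grip": the finger opening in m, from 0 to 0.0951. In form: [{"x": .., "y": .., "z": .., "roll": .., "grip": ..}, ...]. A call has 1 to 12 rows; each row shifts and turns the commanded pose from where the row before left it, along the tool's axes as they then stand; what a row does not reach is not made up. A row lasts 1/8 s, in which the tool goes at most 62.5 mm and 10.7 degrees, less where a joint would pass 70% of its speed; a pose out of reach is approached as far as the arm can. A call with a gripper value outside its range is refused whole. The fingers move at their own pace and stop on an object; "force" is the grip in N (left out, the last holds). Time passes only in rows, so rows that do not move let the fingers close. It gives the time, the measured TCP pose, the force, the opening and the grip force at its end, in the units of the state.
- sense(): the state, without advancing time (a new reading comes with each control period).
- grab_frame(name): name is "scene" or "side" or "wrist"; returns (picture, depth): 480x640x3 uint8, red, green, blue; 480x640 float32, m along the optical axis (not along the pixel's ray), 0 where there is no reading.
- camera_model(name): a dict with "camera_matrix" (3x3 intrinsics, pixels), "R" (3x3) and "t" (3): a world point X has camera coordinates R X + t. Camera axes: x right, y down, z forward; pixel columns grow to the right and rows downward; lengths in m; the calibration is good to about 2 mm. A picture is of the moment at which its call begins: read the wrist's pose just before it. camera_model takes no time and is no camera call; for the wrist camera it gives the pose at the moment of the call.
- sign_off(): hands the job in; it is judged then, once.
The state is a dict: "clock": time; "joint_positions": joint angles; "dq": joint speeds; "effort": joint torques, N m; "tool_pos": TCP position; "tcp_rot": TCP orientation; "force": force on the tool from outside, world axes, zero at the start; "wrist_torque": the same for the moment, N m; "finger_gap": finger opening in m; "finger_force": force on a finger pad.
Only numpy, scipy, OpenCV 4.12 (cv2) and the standard library are available. Lean on these libraries where they do the work, as an engineer would, in place of code of your own. Each camera call takes 0.05 s, during which the arm holds its last target. There are 200 camera calls.

### The job

Make up two kits for the mosaic class. In the three-bay tray put the tile-setting kit: the hexagon tiles in the bay nearest the robot, the glue bottle in the middle bay and the square tiles in the farthest bay; in the two-bay tray put the grouting kit: the grout tub in the bay nearer the robot and the grout float, sole down, in the farther bay. Everything stands upright and flat on the floor of its bay; never tip the bottle or the tub over, and leave the mug and the nippers where they are.

Things in the scene. Friction and masses are not known exactly. Their poses are not given: they have to be found in the camera images.
- tray3: Three-bay kit tray: shallow open plywood tray 260 x 130 mm, 24 mm high, fixed to the table; floor and walls 5 mm thick. Two cross dividers, as high as the walls, make three bays in a row, each 80 mm (along the tray) x 120 mm inside. Origin: centre of the underside. Its x axis runs along the length and points away from the robot (within 0.3 rad of straight ahead), y across it. Bay centres at x = -85 mm (nearest the robot), 0 and +85 mm, y = 0; bay floor at z = 5 mm.
- tray2: Two-bay kit tray: as the other, but 205 x 130 mm, 24 mm high, with one cross divider; two bays, each 95 mm (along the tray) x 120 mm inside. Fixed to the table. Origin: centre of the underside. Its x axis runs along the length and points away from the robot (within 0.3 rad of straight ahead), y across it. Bay centres at x = -50 mm (nearer the robot) and +50 mm, y = 0; bay floor at z = 5 mm.
- glue: Glue bottle: slim white plastic bottle with a paper label and a grey cap, 44 mm diameter, 95 mm high, about 0.13 kg; straight-sided up to 62 mm, then a shoulder to a 20 mm neck and pointed cap. Stands upright. Origin: centre of the underside, z up.
- tub: Grout tub: squat round white tub with a flat grey lid; body 54 mm diameter up to 48 mm, lid 58 mm diameter from 48 to 60 mm (the top), about 0.2 kg. Stands upright. Origin: centre of the underside, z up.
- squares: Square tiles: pack of five white ceramic tiles banded into one solid block with a card strip, 48 x 48 mm, 44 mm high, about 0.2 kg. Origin: centre of the underside, z up, x and y square to its sides.
- hexagons: Hexagon tiles: pack of five white hexagonal ceramic tiles banded into one solid block with a card strip, 49 mm across flats, 57 mm across corners, 44 mm high, about 0.18 kg. Origin: centre of the underside, z up; x is at right angles to one pair of flats (the other pairs at 60 degree steps).
- float: Grout float: hand tool with a flat black rubber sole 50 (x) x 90 (y) x 12 mm thick and above it a round wooden handle bar, 24 mm diameter, 90 mm long along y, its axis 50 mm above the underside (top at 62 mm), on two posts 32 mm either side of the middle; the bar is free underneath between them. About 0.15 kg. Lies sole down, and fits its bay with the bar across the tray. Origin: centre of the underside, z up.
- mug: White ceramic mug, 80 mm diameter, 90 mm high, with a handle; bystander, not to be disturbed. Origin: centre of the underside.
- nippers: Tile nippers with steel jaws and two black handles, about 180 mm long, 65 mm wide, 17 mm high, lying flat; bystander, not to be disturbed. Origin: near the middle of its underside, x towards the jaws.
There are look-alikes about, which are no part of the job. Leave any green look-alike of the glue alone.

How it is judged:
By the outcome, as a careful person would: the job done as asked, in the order asked, and still so for the second after the job is handed in, with the robot touching nothing.
It also fails if it takes over 128 s, if anything falls off the work surface, if the arm or the gripper's body presses on something with over 40 N, if the wrist force passes 120 N, or if a joint passes its speed limit or range.

## Working session

There is one attempt and no reset: what is moved stays moved. The work goes in short steps, Python scripts to look and compute and a tool call to move; the robot and the scene stay as the last step left them, time stands still between calls to the robot, and variables do not carry over. Pictures are saved under pics/ and viewed, at most 14 in all, crops included, and the job is handed in when it is done.

Besides the shell and the picture viewer there is one more tool, called after "Request:" as name(argument=value, ...) on one line, values as JSON. jog_arm: Moves the arm, as the interface text tells. Its arguments: {"type":"object","properties":{"targets":{"type":"array"},"force":{"type":"number"}},"required":["targets"]}

```bash
mkdir -p pics; ls; python3 - <<'E'
from rig import *
import cv2,numpy as np
for n in ("scene","side"):
    p,d=grab_frame(n); np.savez(f"{n}0.npz",p=p,d=d)
    m=camera_model(n); print(n,np.round(m["camera_matrix"],1).tolist(),np.round(-m["R"].T@m["t"],3),np.round(m["R"][2],2))
    cv2.imwrite(f"pics/{n}0.png",p[:,:,::-1])
print(sense())
E
```

```text
pics
scene [[624.5, 0.0, 311.5], [0.0, 624.5, 241.8], [0.0, 0.0, 1.0]] [1.053 0.748 0.81 ] [-0.39 -0.63 -0.67]
side [[623.8, 0.0, 334.6], [0.0, 623.8, 248.5], [0.0, 0.0, 1.0]] [ 0.467 -0.876  0.927] [ 0.11  0.7  -0.71]
{'clock': 0.1, 'joint_positions': array([-1.05645369e-01,  4.91489335e-01,  1.55937808e+00, -3.44420825e-05,
        1.09170015e+00, -1.05611729e-01]), 'dq': array([-1.33392050e-05, -1.54573512e-03, -1.13019750e-03, -4.81506414e-05,
       -1.63580344e-03, -3.41944425e-04]), 'effort': array([ 2.47082615e-03, -6.13621187e+01, -2.58604574e+01,  6.93451893e-02,
        4.70101309e-02, -2.07912552e-05]), 'tool_pos': array([6.24772962e-01, 9.57055316e-06, 1.97329961e-01]), 'tcp_rot': array([-3.69500364e-04,  7.07112972e-01,  7.07100422e-01, -3.18304935e-04]), 'force': array([-0.07746006,  0.61917272, -1.00349069]), 'wrist_torque': array([ 0.04409014, -0.03626106,  0.02239268]), 'finger_force': 0.0, 'finger_gap': 0.09507407220131227}
```

View pics/scene0.png

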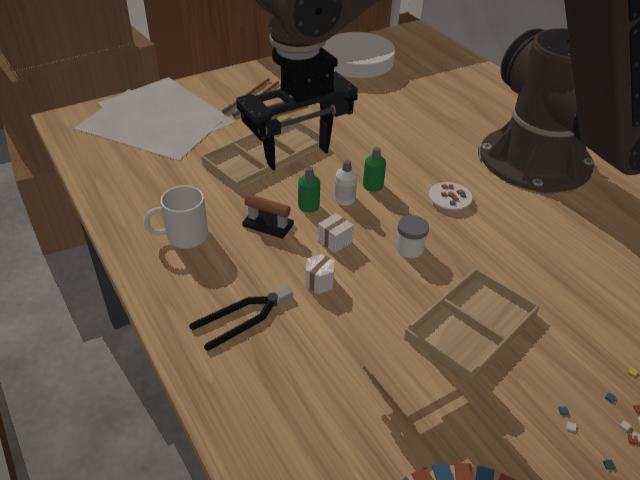

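View pics/side0.png

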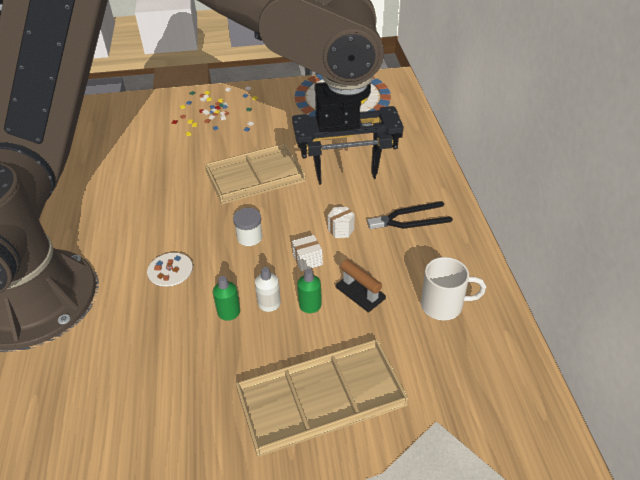

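The scene view shows white bottle (346,184) between green bottles (309,190) and (375,170). The tub is at (412,237), the float at (268,215) and the tile packs at (336,232) and (320,273). In the side view the packs are at (307,252) and (341,222), tray3 at (322,395) and tray2 at (255,172). Next I'll enlarge the bottles and packs and build a top-down height map from the depth.

```bash
cat > h.py <<'E'
import numpy as np,cv2
from rig import *
def cloud(n,d,m=None):
    m=m or camera_model(n);K=m["camera_matrix"];v,u=np.mgrid[0:480,0:640]
    c=np.stack([(u-K[0,2])/K[0,0]*d,(v-K[1,2])/K[1,1]*d,d],-1)
    return (c-m["t"])@m["R"]      # R^T (c-t)
def ray(n,uv,z,m=None):
    m=m or camera_model(n);K=m["camera_matrix"]
    uv=np.atleast_2d(uv).astype(float);r=np.c_[(uv-K[:2,2])/[K[0,0],K[1,1]],np.ones(len(uv))]@m["R"]
    o=-m["R"].T@m["t"];return (o+r*((z-o[2])/r[:,2])[:,None])[:,:2]
E
python3 - <<'E'
from h import *
S=np.load("scene0.npz");T=np.load("side0.npz")
a=cv2.resize(S['p'][140:300,230:450],(800,582),interpolation=cv2.INTER_CUBIC)
b=cv2.resize(T['p'][190:330,200:400],(800,560),interpolation=cv2.INTER_CUBIC)
out=np.vstack([cv2.resize(a,(412,300)),cv2.resize(b,(412,300))])
cv2.imwrite("pics/crop.png",out[:,:,::-1])
# top-down map, 1 mm/px: row = (0.95-x), col=(0.6-y)
H=np.zeros((700,1100),np.float32);C=np.zeros((700,1100,3),np.uint8)
for n,D in(("scene",S),("side",T)):
    P=cloud(n,D['d']);ok=(D['d']>0)&(P[...,2]<.11)&(P[...,2]>-.01)
    r=((.95-P[...,0])*1000).astype(int);c=((.55-P[...,1])*1000).astype(int)
    ok&=(r>=0)&(r<700)&(c>=0)&(c<1100)
    o=np.argsort(P[ok][:,2]);R,Cc,Z,L=r[ok][o],c[ok][o],P[ok][o][:,2],D['p'][ok][o]
    up=Z>H[R,Cc];H[R[up],Cc[up]]=Z[up];C[R[up],Cc[up]]=L[up]
    t=(P[...,2]<.004)&ok;print(n,"table z med",np.median(P[...,2][t]))
H=cv2.morphologyEx(H,cv2.MORPH_CLOSE,np.ones((5,5)));np.save("H.npy",H)
k,l,s,ce=cv2.connectedComponentsWithStats((H>.012).astype(np.uint8))
for i in range(1,k):
    if s[i,4]>300:
        ys,xs=np.where(l==i);r=cv2.minAreaRect(np.c_[xs,ys].astype(np.float32))
        print(i,s[i,4],"xy",.95-r[0][1]/1000,.55-r[0][0]/1000,"size",np.round(r[1]),"ang",round(r[2],1),"h",np.round(np.percentile(H[l==i],98),3))
v=cv2.applyColorMap((np.clip(H/.1,0,1)*255).astype(np.uint8),cv2.COLORMAP_JET)
cv2.imwrite("pics/top.png",cv2.resize(v,(800,509)))
E
```

```text
scene table z med -0.00012904641009510835
side table z med 5.746394103586592e-05
1 4340 xy 0.7797367248535156 0.0965198059082032 size [183.  69.] ang 87.2 h 0.018
4 2676 xy 0.7980194091796875 -0.14382751464843746 size [110.  86.] ang 73.2 h 0.092
6 395 xy 0.8094999999999999 0.537 size [26. 51.] ang 0.0 h 0.018
32 2777 xy 0.6623584594726561 0.5025704193115235 size [ 37. 150.] ang 37.8 h 0.018
34 4014 xy 0.6377095947265625 -0.09568634033203116 size [54. 96.] ang 54.9 h 0.063
36 7858 xy 0.5289043579101562 -0.3122869873046874 size [265. 138.] ang 78.5 h 0.026
38 2425 xy 0.631 0.08850000000000002 size [56. 57.] ang 90.0 h 0.047
44 2740 xy 0.5480132751464843 0.009149780273437491 size [54. 56.] ang 78.4 h 0.047
45 6740 xy 0.4612984008789062 0.30396757507324224 size [210. 142.] ang 75.4 h 0.026
46 1833 xy 0.5375999755859375 -0.10829998779296868 size [52. 45.] ang 26.6 h 0.096
56 1847 xy 0.4605147094726562 -0.09030877685546868 size [53. 45.] ang 31.0 h 0.096
57 2843 xy 0.43399999999999994 0.09750000000000003 size [63. 58.] ang 0.0 h 0.063
59 1855 xy 0.3832735595703125 -0.09929241943359368 size [52. 45.] ang 15.9 h 0.096
61 5029 xy 0.2839999999999999 0.019500000000000073 size [66. 95.] ang 90.0 h 0.02
```

View pics/crop.png

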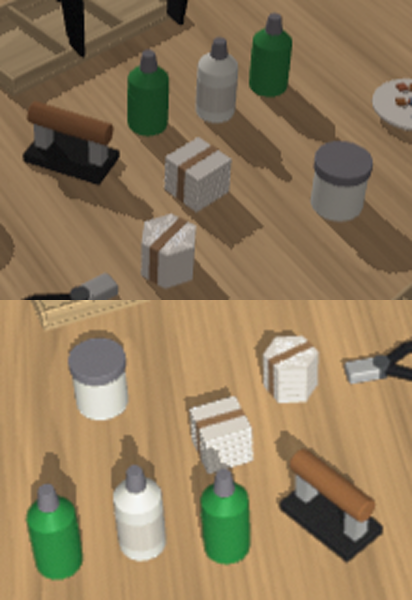

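View pics/top.png

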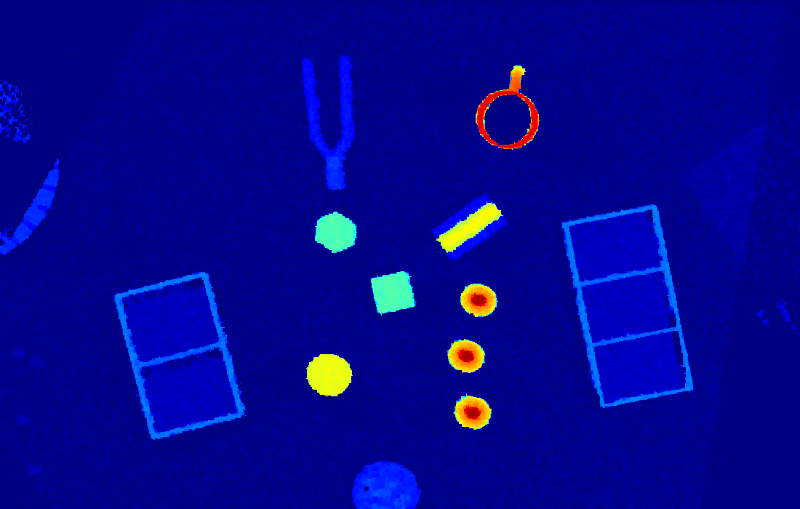

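The white bottle with the label at scene (346,184) is the glue. The bottles at (309,190) and (375,170) are green look-alikes and stay. The pack at scene (336,232) has a square outline, so it is squares. The pack at (320,273) is six-sided, so it is hexagons. The height map confirms both outlines, so I can refine the poses now.

```bash
cat > pose.py <<'E'
from h import *
import json
def tops(views,zlo,zhi,cx,cy,rad):
    out=[]
    for n,d in views:
        P=cloud(n,d).reshape(-1,3);P=P[(d.ravel()>0)]
        out.append(P[(P[:,2]>zlo)&(P[:,2]<zhi)&(np.hypot(P[:,0]-cx,P[:,1]-cy)<rad)])
    return out
def rect(P):
    # rasterise 1 mm, clean, minAreaRect; returns centre, sizes, yaw (deg) of long side
    q=np.round((P[:,:2]-P[:,:2].mean(0))*1000).astype(int)+300
    im=np.zeros((600,600),np.uint8);im[q[:,1],q[:,0]]=255
    im=cv2.morphologyEx(cv2.morphologyEx(im,cv2.MORPH_CLOSE,np.ones((7,7))),cv2.MORPH_OPEN,np.ones((4,4)))
    c=max(cv2.findContours(im,0,1)[0],key=cv2.contourArea);r=cv2.minAreaRect(c)
    b=cv2.boxPoints(r);e=[b[1]-b[0],b[2]-b[1]];L=max(e,key=np.linalg.norm)
    a=np.degrees(np.arctan2(L[1],L[0]));a=(a+90)%180-90
    return np.round(np.array(r[0])/1000-.3+P[:,:2].mean(0),4),np.round(r[1]),round(a,1)
E
python3 - <<'E'
from pose import *
V=[(n,np.load(n+"0.npz")['d']) for n in("scene","side")]
for nm,a in dict(hex=(.037,.052,.631,.0885,.045),sq=(.037,.052,.548,.009,.045),glue_cap=(.075,.1,.4605,-.0903,.03),glue_body=(.02,.062,.4605,-.0903,.03),tub=(.054,.07,.434,.0975,.045),
  floatbar=(.045,.07,.638,-.0957,.07),sole=(.006,.016,.638,-.0957,.07),tray3=(.016,.032,.529,-.312,.16),tray2=(.016,.032,.461,.304,.14)).items():
    p=tops(V,*a)
    for k,q in (("scene",p[0]),("side",p[1]),("both",np.vstack(p))):
        if len(q)>20: print(nm,k,len(q),*rect(q),"mean",np.round(q[:,:2].mean(0),4), "z",np.round(np.median(q[:,2]),3))
E
```

```text
hex scene 550 [0.6317 0.091 ] [55. 48.] 57.5 mean [0.6316 0.0918] z 0.044
hex side 374 [0.6307 0.0887] [52. 52.] 0.0 mean [0.6297 0.0857] z 0.043
hex both 924 [0.6313 0.0893] [59. 51.] 55.2 mean [0.6308 0.0894] z 0.044
sq scene 506 [0.5487 0.0121] [52. 50.] 12.1 mean [0.5491 0.0134] z 0.044
sq side 469 [0.5479 0.0094] [49. 52.] -77.7 mean [0.5472 0.0061] z 0.044
sq both 975 [0.5488 0.0108] [52. 54.] -79.5 mean [0.5482 0.0099] z 0.044
glue_cap scene 103 [ 0.4618 -0.0862] [16. 19.] 0.0 mean [ 0.4623 -0.0862] z 0.087
glue_cap side 132 [ 0.4609 -0.0923] [20. 23.] 0.0 mean [ 0.4594 -0.0963] z 0.088
glue_cap both 235 [ 0.4607 -0.0904] [25. 24.] -90.0 mean [ 0.4607 -0.0919] z 0.087
glue_body scene 359 [ 0.4696 -0.0749] [20. 42.] -32.0 mean [ 0.4688 -0.0769] z 0.041
glue_body side 356 [ 0.4587 -0.1094] [11. 34.] -5.7 mean [ 0.4595 -0.1084] z 0.042
glue_body both 715 [ 0.4703 -0.0759] [20. 41.] -36.3 mean [ 0.4642 -0.0926] z 0.042
tub scene 557 [0.4351 0.1001] [57. 56.] -90.0 mean [0.4361 0.1006] z 0.06
tub side 453 [0.4351 0.096 ] [57. 56.] 85.9 mean [0.434  0.0936] z 0.06
tub both 1010 [0.4
[... 322 characters left out ...]
[ 0.639  -0.0928] [54. 92.] -55.8 mean [ 0.6412 -0.0893] z 0.012
sole side 657 [ 0.636  -0.0979] [51. 93.] -50.2 mean [ 0.6331 -0.1062] z 0.012
sole both 1334 [ 0.6382 -0.0948] [56. 94.] -54.9 mean [ 0.6372 -0.0976] z 0.012
tray3 scene 1060 [ 0.6042 -0.2481] [98. 47.] 3.3 mean [ 0.5499 -0.2997] z 0.021
tray3 side 2337 [ 0.5325 -0.3275] [261. 104.] 11.2 mean [ 0.5283 -0.3189] z 0.022
tray3 both 3397 [ 0.5299 -0.3116] [263. 137.] 11.1 mean [ 0.535  -0.3129] z 0.022
tray2 scene 1818 [0.4745 0.3091] [183. 132.] 14.4 mean [0.4656 0.3082] z 0.022
tray2 side 884 [0.4465 0.2346] [147.  33.] 3.5 mean [0.4618 0.2987] z 0.021
tray2 both 2702 [0.4622 0.3038] [209. 139.] 14.8 mean [0.4644 0.3051] z 0.022
```

Request:
jog_arm(targets=[{"roll":9.4},{"roll":9.4},{"roll":9.4},{"roll":9.4},{"roll":9.4},{"roll":9.4},{"roll":9.4},{"roll":9.4},{"roll":9.4},{"roll":9.4},{"y":-0.045},{"y":-0.0447}], force=25)

```text
$.targets[0]: bad value
```

```bash
cat > go.py <<'E'
import sys
from h import *
from scipy.spatial.transform import Rotation as Ro
# go.py x y z psi(deg, world yaw of tool y): roll first, then shift in the turned axes
x,y,z,psi=map(float,sys.argv[1:5]);s=sense();w=s["tcp_rot"]
M=Ro.from_quat([w[1],w[2],w[3],w[0]]).as_matrix();cur=np.degrees(np.arctan2(M[1,1],M[0,1]))
p=np.radians(psi);d=np.array([x,y])-s["tool_pos"][:2]
print("t",round(s["clock"],2),"pos",np.round(s["tool_pos"],4),"psi",round(cur,1),"tilt",np.round(M[:2,2],3),"gap",round(s["finger_gap"],4),"F",np.round(s["force"],1),"q",np.round(s["joint_positions"],2))
print("roll",round(cur-psi,1),"dx",round(float(d@[-np.sin(p),np.cos(p)]),4),"dy",round(float(d@[np.cos(p),np.sin(p)]),4),"dz",round(s["tool_pos"][2]-z,4))
E
python3 go.py .631 .0895 .037 -94
```

```text
t 0.1 pos [0.6248 0.     0.1973] psi -0.0 tilt [-0.001  0.   ] gap 0.0951 F [-0.1  0.6 -1. ] q [-0.11  0.49  1.56 -0.    1.09 -0.11]
roll 94.0 dx -0.0 dy -0.0897 dz 0.1603
```

Request:
jog_arm(targets=[{"x":0,"y":0,"z":0,"roll":9.4,"grip":0.095},{"x":0,"y":0,"z":0,"roll":9.4,"grip":0.095},{"x":0,"y":0,"z":0,"roll":9.4,"grip":0.095},{"x":0,"y":0,"z":0,"roll":9.4,"grip":0.095},{"x":0,"y":0,"z":0,"roll":9.4,"grip":0.095},{"x":0,"y":0,"z":0,"roll":9.4,"grip":0.095},{"x":0,"y":0,"z":0,"roll":9.4,"grip":0.095},{"x":0,"y":0,"z":0,"roll":9.4,"grip":0.095},{"x":0,"y":0,"z":0,"roll":9.4,"grip":0.095},{"x":0,"y":0,"z":0,"roll":9.4,"grip":0.095},{"x":0,"y":-0.045,"z":0,"roll":0,"grip":0.095},{"x":0,"y":-0.0447,"z":0,"roll":0,"grip":0.095}], force=25)

```text
clock: 1.6
tool_pos: [0.6312, 0.0902, 0.1975]
tcp_rot: [0.0, 0.999, -0.036, -0.0]
force: [0.7, -0.4, -0.0]
finger_gap: 0.0946
finger_force: 0.0
```

```bash
python3 go.py .631 .0895 .037 -94
```

```text
t 1.6 pos [0.6312 0.0902 0.1975] psi -94.1 tilt [-0.001 -0.   ] gap 0.0946 F [ 0.7 -0.4 -0. ] q [ 0.04  0.51  1.53 -0.    1.11  1.68]
roll -0.1 dx -0.0002 dy 0.0007 dz 0.1605
```

Request:
jog_arm(targets=[{"x":0,"y":0,"z":0.04,"roll":0,"grip":0.095},{"x":0,"y":0,"z":0.04,"roll":0,"grip":0.095},{"x":0,"y":0,"z":0.04,"roll":0,"grip":0.095},{"x":0,"y":0,"z":0.02,"roll":0,"grip":0.095},{"x":0,"y":0,"z":0.02,"roll":0,"grip":0.095},{"x":0,"y":0,"z":0,"roll":0,"grip":0.095},{"x":0,"y":0,"z":0,"roll":0,"grip":0.04},{"x":0,"y":0,"z":0,"roll":0,"grip":0.04},{"x":0,"y":0,"z":0,"roll":0,"grip":0.04},{"x":0,"y":0,"z":0,"roll":0,"grip":0.04},{"x":0,"y":0,"z":0,"roll":0,"grip":0.04},{"x":0,"y":0,"z":0,"roll":0,"grip":0.04}], force=25)

```text
clock: 3.1
tool_pos: [0.6313, 0.0895, 0.0379]
tcp_rot: [-0.0, 0.999, -0.035, 0.0]
force: [0.6, 0.5, -0.4]
finger_gap: 0.0422
finger_force: 0.0
```

The gap is 42 mm with no pad force, so the pack isn't gripped. I'll look before doing anything else.

```bash
python3 - <<'E'
from h import *
print({k:sense()[k] for k in("finger_gap","finger_force")})
a,_=grab_frame("scene");b,_=grab_frame("wrist")
A=cv2.resize(a[150:350,200:460],(520,400));B=cv2.resize(b,(267,200))
cv2.imwrite("pics/g1.png",np.hstack([A,cv2.copyMakeBorder(B,0,200,0,0,0)])[:,:,::-1])
print({k:sense()[k] for k in("finger_gap","finger_force")})
E
```

```text
{'finger_gap': 0.04223250432560044, 'finger_force': 0.0}
{'finger_gap': 0.040340810595844996, 'finger_force': 0.0}
```

View pics/g1.png

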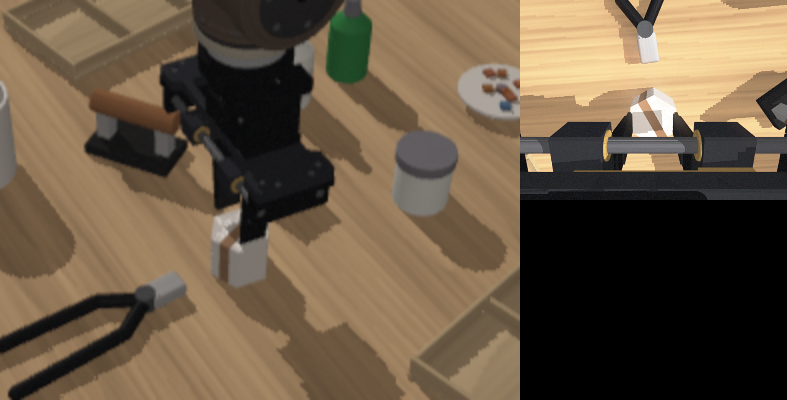

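The pack at scene (320,274) hasn't moved, and the fingers seem to have closed beside or behind it. I'll measure pack and fingers in depth.

```bash
python3 - <<'E'
from h import *
C=np.zeros((200,200,3),np.uint8)+60;H=np.zeros((200,200))-1
res=[]
for n in("scene","side","wrist"):
    m=camera_model(n);p,d=grab_frame(n);P=cloud(n,d,m).reshape(-1,3);L=p.reshape(-1,3)
    for nm,lo,hi in(("top",.036,.05),("low",.008,.03)):
        dark=L.max(1)<70; light=(L.min(1)>110)&(np.ptp(L.astype(int),axis=1)<45)
        for c,mk in(("dark",dark),("white",light)):
            k=mk&(d.ravel()>0)&(P[:,2]>lo)&(P[:,2]<hi)&(np.hypot(P[:,0]-.631,P[:,1]-.0895)<.07)
            if k.sum()>8: print(n,nm,c,k.sum(),"x",np.round(np.percentile(P[k,0],[3,50,97]),3),"y",np.round(np.percentile(P[k,1],[3,50,97]),3))
    if n=="wrist": print("cam",np.round(-m["R"].T@m["t"],3)); cv2.imwrite("pics/w1.png",p[:,:,::-1])
E
```

```text
scene top white 237 x [0.616 0.639 0.655] y [0.066 0.085 0.114]
scene low white 84 x [0.622 0.691 0.7  ] y [0.08  0.095 0.116]
side top white 200 x [0.605 0.625 0.654] y [0.062 0.074 0.104]
side low white 215 x [0.604 0.635 0.699] y [0.061 0.068 0.092]
wrist top white 6497 x [0.612 0.634 0.654] y [0.069 0.088 0.111]
wrist low white 1813 x [0.643 0.691 0.7  ] y [0.067 0.088 0.11 ]
cam [0.701 0.085 0.225]
```

View pics/w1.png

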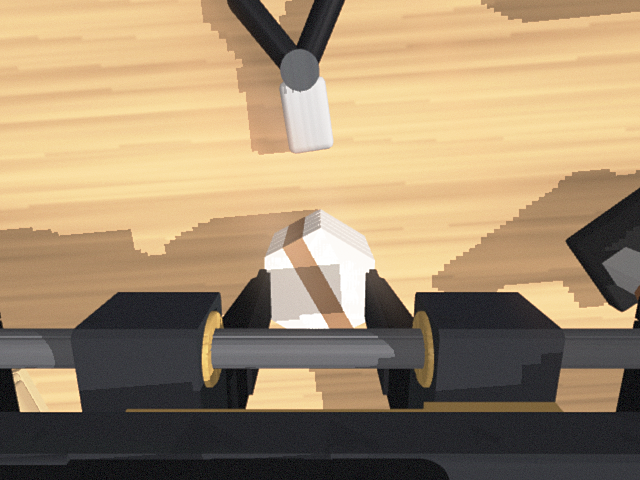

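The wrist view shows both fingers on the pack's flats at (268,300) and (370,300), and the pack is centred at (320,270). The gap reading may simply be off, so I'll command full closure at the set force and see.

Request:
jog_arm(targets=[{"x":0,"y":0,"z":0,"roll":0,"grip":0.0},{"x":0,"y":0,"z":0,"roll":0,"grip":0.0},{"x":0,"y":0,"z":0,"roll":0,"grip":0.0},{"x":0,"y":0,"z":0,"roll":0,"grip":0.0}], force=25)

```text
clock: 3.85
tool_pos: [0.6313, 0.0895, 0.0378]
tcp_rot: [-0.0, 0.999, -0.035, 0.0]
force: [0.1, -0.4, -0.4]
finger_gap: 0.0056
finger_force: 0.0
```

```bash
python3 - <<'E'
from h import *
p,d=grab_frame("wrist");q=cv2.imread("pics/w1.png")[:,:,::-1]
print("mean change around fingers",np.abs(p.astype(int)-q)[200:340,220:420].mean(), np.abs(p.astype(int)-q)[20:150,250:350].mean())
s=sense();print(s["finger_gap"],s["finger_force"],s["force"])
E
```

```text
mean change around fingers 33.46503571428571 4.33151282051282
0.0027111351739257873 0.0 [-0.38429419  0.02402306 -0.15701949]
```

```bash
python3 - <<'E'
from h import *
p,d=grab_frame("wrist");a,_=grab_frame("side");c,_=grab_frame("scene")
o=np.hstack([cv2.resize(p,(400,300)),np.vstack([cv2.resize(a[160:310,250:450],(400,300))])])
o=np.vstack([o,np.hstack([cv2.resize(c[180:330,220:420],(400,300)),np.zeros((300,400,3),np.uint8)])])
cv2.imwrite("pics/g2.png",o[:,:,::-1])
P=cloud("wrist",d)
for u,v in((320,250),(300,280),(320,310),(280,310),(360,310),(250,300)): print((u,v),np.round(P[v,u],3),p[v,u])
E
```

```text
(320, 250) [0.648 0.088 0.045] [255 255 255]
(300, 280) [0.642 0.096 0.067] [68 62 59]
(320, 310) [0.619 0.09  0.045] [186 139 101]
(280, 310) [0.666 0.095 0.147] [50 47 46]
(360, 310) [0.665 0.079 0.147] [40 41 44]
(250, 300) [0.667 0.102 0.142] [43 45 45]
```

View pics/g2.png

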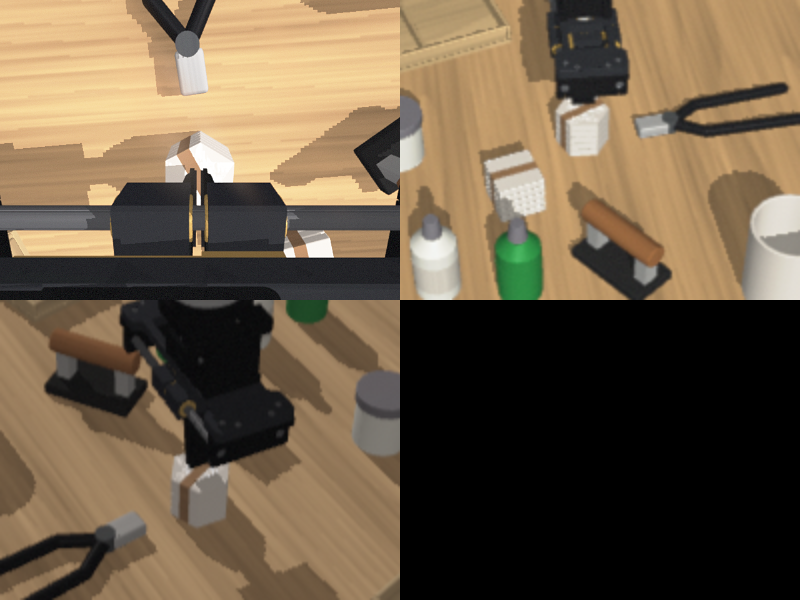

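The wrist view now shows the closed fingers (198,180) lying over the pack top, so the fingertips are higher than the stated frame implies. I can check where the tips really were in the first frames.

```bash
python3 - <<'E'
from h import *
for n in("scene","side"):
    D=np.load(n+"0.npz");P=cloud(n,D['d']).reshape(-1,3);L=D['p'].reshape(-1,3)
    for sg in(-1,1):
        k=(np.abs(P[:,0]-.625-sg*.054)<.014)&(np.abs(P[:,1])<.02)&(P[:,2]>.12)&(P[:,2]<.28)
        print(n,sg,k.sum(),"zmin",np.round(np.percentile(P[k,2],[0,2,5,20]),3),"x",np.round(np.percentile(P[k,0],[2,98]),3),"y",np.round(np.percentile(P[k,1],[2,98]),3))
    p,d=grab_frame(n);P=cloud(n,d).reshape(-1,3);L=p.reshape(-1,3)
    k=(d.ravel()>0)&(L.max(1)<75)&(np.hypot(P[:,0]-.631,P[:,1]-.0895)<.05)&(P[:,2]>.025)
    print(n,"now",k.sum(),np.round(np.percentile(P[k,2],[0,1,5]),3), np.round(P[k][np.argsort(P[k,2])[:4]],3).tolist())
s=sense();print(s["tool_pos"],s["joint_positions"])
E
```

```text
scene -1 387 zmin [0.212 0.216 0.218 0.23 ] x [0.567 0.578] y [-0.01   0.014]
scene 1 298 zmin [0.214 0.216 0.218 0.231] x [0.673 0.684] y [-0.009  0.014]
scene now 5420 [0.04  0.069 0.143] [[0.624, 0.081, 0.04], [0.622, 0.087, 0.046], [0.634, 0.086, 0.046], [0.628, 0.093, 0.054]]
side -1 151 zmin [0.215 0.216 0.222 0.236] x [0.566 0.577] y [-0.016  0.   ]
side 1 227 zmin [0.212 0.216 0.219 0.231] x [0.672 0.683] y [-0.014  0.008]
side now 1431 [0.054 0.059 0.15 ] [[0.637, 0.086, 0.054], [0.628, 0.086, 0.055], [0.639, 0.085, 0.055], [0.63, 0.086, 0.056]]
[0.63128795 0.0895065  0.03787013] [ 3.73108851e-02  6.92752976e-01  1.66576603e+00 -2.08476276e-05
  7.82985713e-01  1.67792905e+00]
```

The fingertips sit 17 mm above the reported TCP instead of 22 mm below it, in both cameras and at both heights (0.198 and 0.038). Now I'll check the gripper body the same way, to tell shifted readings from short fingers.

```bash
python3 - <<'E'
from h import *
for n in("scene","side"):
    D=np.load(n+"0.npz");P=cloud(n,D['d']).reshape(-1,3)
    k0=(np.abs(P[:,0]-.625)<.1)&(np.abs(P[:,1])<.045)
    for z in np.arange(.21,.38,.01):
        k=k0&(P[:,2]>z)&(P[:,2]<z+.01)
        if k.sum()>5: q=P[k];print(n,round(z,2),k.sum(),"x",np.round(np.percentile(q[:,0],[2,98])-.625,3),"y",np.round(np.percentile(q[:,1],[2,98]),3))
E
```

```text
scene 0.21 51 x [-0.052  0.052] y [-0.011  0.013]
scene 0.22 77 x [-0.052  0.055] y [-0.009  0.013]
scene 0.23 103 x [-0.055  0.056] y [-0.01   0.014]
scene 0.24 112 x [-0.055  0.057] y [-0.009  0.014]
scene 0.25 114 x [-0.057  0.058] y [-0.009  0.014]
scene 0.26 124 x [-0.057  0.059] y [-0.009  0.014]
scene 0.27 104 x [-0.059  0.06 ] y [-0.009  0.014]
scene 0.28 46 x [-0.059  0.053] y [-0.013  0.015]
scene 0.29 229 x [-0.079  0.083] y [-0.03   0.036]
scene 0.3 645 x [-0.078  0.082] y [-0.027  0.037]
scene 0.31 522 x [-0.081  0.088] y [-0.024  0.037]
scene 0.32 570 x [-0.083  0.09 ] y [-0.022  0.036]
scene 0.33 1529 x [-0.087  0.09 ] y [-0.028  0.035]
scene 0.34 331 x [-0.048  0.017] y [-0.02   0.028]
scene 0.35 346 x [-0.049  0.017] y [-0.019  0.028]
scene 0.36 320 x [-0.048  0.017] y [-0.019  0.025]
scene 0.37 176 x [-0.048  0.017] y [-0.018  0.025]
side 0.21 20 x [-0.052  0.051] y [-0.013  0.007]
side 0.22 45 x [-0.054  0.054] y [-0.014  0.008]
side 0.23 48 x [-0.056  0.054] y [-0.016  0.004]
side 0.24 60 x [-0.056  0.056] y [-0.016  0.005]
side 0.25 62 x [-0.057  0.056] y [-0.014  0.007]
side 0.26 80 x [-0.059  0.058] y [-0.014  0.007]
side 0.27 63 x [-0.059  0.06 ] y [-0.014  0.005]
side 0.28 19 x [0.048 0.067] y [-0.021  0.013]
side 0.29 102 x [-0.082  0.081] y [-0.038  0.008]
side 0.3 477 x [-0.079  0.079] y [-0.037  0.025]
side 0.31 467 x [-0.082  0.083] y [-0.037  0.018]
side 0.32 477 x [-0.087  0.085] y [-0.037  0.02 ]
side 0.33 1464 x [-0.088  0.088] y [-0.035  0.03 ]
side 0.34 287 x [-0.05   0.016] y [-0.027  0.001]
side 0.35 209 x [-0.05   0.016] y [-0.026  0.007]
side 0.36 263 x [-0.05   0.015] y [-0.026  0.017]
side 0.37 102 x [-0.05   0.015] y [-0.025  0.02 ]
```

The body starts at tip + 77 mm, as specified. So the gripper is as described, but the reported TCP is 39 mm too low along the tool axis. I'll correct for it: true grasp z = reported z + 0.036. Now reopen, go down 42 mm and grip.

Request:
jog_arm(targets=[{"x":0,"y":0,"z":-0.01,"roll":0,"grip":0.095},{"x":0,"y":0,"z":0,"roll":0,"grip":0.095},{"x":0,"y":0,"z":0,"roll":0,"grip":0.095},{"x":0,"y":0,"z":0,"roll":0,"grip":0.095},{"x":0,"y":0,"z":0,"roll":0,"grip":0.095},{"x":0,"y":0,"z":0,"roll":0,"grip":0.095},{"x":0,"y":0,"z":0,"roll":0,"grip":0.095},{"x":0,"y":0,"z":0,"roll":0,"grip":0.095},{"x":0,"y":0,"z":0,"roll":0,"grip":0.095},{"x":0,"y":0,"z":0,"roll":0,"grip":0.095},{"x":0,"y":0,"z":0,"roll":0,"grip":0.095},{"x":0,"y":0,"z":0,"roll":0,"grip":0.095}], force=25)

```text
clock: 5.65
tool_pos: [0.6313, 0.0895, 0.0478]
tcp_rot: [0.0, 0.999, -0.035, 0.0]
force: [0.1, -1.5, 0.1]
finger_gap: 0.0951
finger_force: 0.0
```

```bash
python3 go.py .631 .0895 -.004 -94; python3 - <<'E'
from pose import *
d=grab_frame("wrist")[1]
P=tops([("wrist",d)],.037,.052,.631,.0895,.045)[0];print(*rect(P),np.median(P[:,2]))
E
```

```text
t 5.65 pos [0.6313 0.0895 0.0478] psi -94.0 tilt [ 0. -0.] gap 0.0951 F [ 0.1 -1.5  0.1] q [ 0.04  0.68  1.66 -0.    0.8   1.68]
roll -0.0 dx -0.0003 dy 0.0 dz 0.0518
[0.6319 0.0905] [50. 53.] -5.7 0.0443372653946229
```

Request:
jog_arm(targets=[{"x":0,"y":0,"z":0.02,"roll":0,"grip":0.095},{"x":0,"y":0,"z":0.02,"roll":0,"grip":0.095},{"x":0,"y":0,"z":0.012,"roll":0,"grip":0.095},{"x":0,"y":0,"z":0,"roll":0,"grip":0.095},{"x":0,"y":0,"z":0,"roll":0,"grip":0.03},{"x":0,"y":0,"z":0,"roll":0,"grip":0.03},{"x":0,"y":0,"z":0,"roll":0,"grip":0.03},{"x":0,"y":0,"z":0,"roll":0,"grip":0.03},{"x":0,"y":0,"z":0,"roll":0,"grip":0.03},{"x":0,"y":0,"z":0,"roll":0,"grip":0.03},{"x":0,"y":0,"z":0,"roll":0,"grip":0.03},{"x":0,"y":0,"z":0,"roll":0,"grip":0.03}], force=25)

```text
clock: 7.2
tool_pos: [0.6313, 0.0895, -0.004]
tcp_rot: [0.0, 0.999, -0.035, 0.0]
force: [-0.6, -0.8, 2.0]
finger_gap: 0.0491
finger_force: 24.8
```

Request:
jog_arm(targets=[{"x":0,"y":0,"z":-0.02,"roll":0,"grip":0.03},{"x":0,"y":0,"z":-0.04,"roll":0,"grip":0.03},{"x":0,"y":0,"z":-0.04,"roll":0,"grip":0.03},{"x":0,"y":0,"z":-0.03,"roll":0,"grip":0.03},{"x":0,"y":0,"z":0,"roll":-8,"grip":0.03},{"x":0,"y":0,"z":0,"roll":-7,"grip":0.03}])

```text
clock: 7.95
tool_pos: [0.6313, 0.0896, 0.1277]
tcp_rot: [0.0, 0.995, 0.098, 0.001]
force: [0.0, 0.7, -1.4]
finger_gap: 0.0495
finger_force: 24.8
```

```bash
python3 go.py .4456 -.3285 .002 -78.8
```

```text
t 7.95 pos [0.6313 0.0896 0.1277] psi -78.8 tilt [0.002 0.   ] gap 0.0495 F [ 0.   0.7 -1.4] q [0.04 0.58 1.6  0.   0.96 1.41]
roll 0.0 dx -0.2634 dy 0.374 dz 0.1257
```

Request:
jog_arm(targets=[{"x":-0.0133,"y":0.019,"z":0,"roll":0,"grip":0.03},{"x":-0.0263,"y":0.0374,"z":0,"roll":0,"grip":0.03},{"x":-0.0263,"y":0.0374,"z":0,"roll":0,"grip":0.03},{"x":-0.0263,"y":0.0374,"z":0,"roll":0,"grip":0.03},{"x":-0.0263,"y":0.0374,"z":0,"roll":0,"grip":0.03},{"x":-0.0263,"y":0.0374,"z":0,"roll":0,"grip":0.03},{"x":-0.0263,"y":0.0374,"z":0,"roll":0,"grip":0.03},{"x":-0.0263,"y":0.0374,"z":0,"roll":0,"grip":0.03},{"x":-0.0263,"y":0.0374,"z":0,"roll":0,"grip":0.03},{"x":-0.0263,"y":0.0374,"z":0,"roll":0,"grip":0.03},{"x":-0.0134,"y":0.0184,"z":0,"roll":0,"grip":0.03},{"x":0,"y":0,"z":0,"roll":0,"grip":0.03}])

```text
clock: 9.45
tool_pos: [0.4427, -0.3294, 0.1263]
tcp_rot: [0.0, 0.996, 0.094, 0.0]
force: [0.5, -0.0, -1.7]
finger_gap: 0.0489
finger_force: 24.8
```

```bash
python3 go.py .4456 -.3285 .002 -78.8
```

```text
t 9.45 pos [ 0.4427 -0.3294  0.1263] psi -79.3 tilt [ 0. -0.] gap 0.0489 F [ 0.5 -0.  -1.7] q [-0.76  0.47  1.82 -0.    0.85  0.62]
roll -0.5 dx 0.003 dy -0.0003 dz 0.1243
```

Request:
jog_arm(targets=[{"x":0.003,"y":0,"z":0.03,"roll":-0.5,"grip":0.03},{"x":0,"y":0,"z":0.03,"roll":0,"grip":0.03},{"x":0,"y":0,"z":0.03,"roll":0,"grip":0.03},{"x":0,"y":0,"z":0.02,"roll":0,"grip":0.03},{"x":0,"y":0,"z":0.008,"roll":0,"grip":0.03},{"x":0,"y":0,"z":0.006,"roll":0,"grip":0.03},{"x":0,"y":0,"z":0,"roll":0,"grip":0.03},{"x":0,"y":0,"z":0,"roll":0,"grip":0.03}])

```text
clock: 10.45
tool_pos: [0.4473, -0.3275, 0.0025]
tcp_rot: [0.0, 0.995, 0.1, 0.0]
force: [-0.4, 0.5, -1.9]
finger_gap: 0.049
finger_force: 24.8
```

```bash
python3 go.py .4456 -.3285 .002 -78.8
```

```text
t 10.45 pos [ 0.4473 -0.3275  0.0025] psi -78.5 tilt [ 0.001 -0.001] gap 0.049 F [-0.4  0.5 -1.9] q [-0.75  0.66  1.9   0.    0.58  0.62]
roll 0.3 dx -0.0019 dy 0.0007 dz 0.0005
```

Close enough: free force (−1.9 N) still shows the pack hanging about 1 mm up. I'll lower the last bit, release and rise.

Request:
jog_arm(targets=[{"x":-0.0015,"y":0,"z":0.001,"roll":0,"grip":0.03},{"x":0,"y":0,"z":0.001,"roll":0,"grip":0.03},{"x":0,"y":0,"z":0,"roll":0,"grip":0.07},{"x":0,"y":0,"z":0,"roll":0,"grip":0.07},{"x":0,"y":0,"z":0,"roll":0,"grip":0.07},{"x":0,"y":0,"z":0,"roll":0,"grip":0.07},{"x":0,"y":0,"z":-0.03,"roll":0,"grip":0.07},{"x":0,"y":0,"z":-0.05,"roll":0,"grip":0.07},{"x":0,"y":0,"z":-0.05,"roll":0,"grip":0.07},{"x":0,"y":0,"z":-0.02,"roll":0,"grip":0.07}])

```text
clock: 11.7
tool_pos: [0.4461, -0.3281, 0.1527]
tcp_rot: [0.001, 0.995, 0.1, 0.001]
force: [-0.3, 0.0, -0.8]
finger_gap: 0.0704
finger_force: 0.0
```

```bash
python3 go.py .461 -.0895 .012 -78.8; python3 - <<'E'
from pose import *
V=[(n,grab_frame(n)[1]) for n in("scene","side","wrist")]
for q in tops(V,.042,.056,.4456,-.3285,.045):
    if len(q)>50: print(len(q),*rect(q),np.median(q[:,2]))
E
```

```text
t 11.7 pos [ 0.4461 -0.3281  0.1527] psi -78.5 tilt [ 0.003 -0.002] gap 0.0704 F [-0.3  0.  -0.8] q [-0.75  0.44  1.79  0.    0.91  0.62]
roll 0.3 dx 0.0609 dy -0.2311 dz 0.1407
273 [ 0.4462 -0.3241] [57. 49.] 72.9 0.048795492836069064
785 [ 0.4451 -0.3288] [52. 54.] 0.0 0.04909087124847177
4172 [ 0.4438 -0.3261] [54. 49.] 10.6 0.04772029997407954
```

Hexagons are in the near bay, with their top at 0.049. Next is the glue.

Request:
jog_arm(targets=[{"x":0.0102,"y":-0.0385,"z":0,"roll":0.3,"grip":0.075},{"x":0.0102,"y":-0.0385,"z":0,"roll":0,"grip":0.075},{"x":0.0102,"y":-0.0385,"z":0,"roll":0,"grip":0.075},{"x":0.0102,"y":-0.0385,"z":0,"roll":0,"grip":0.075},{"x":0.0102,"y":-0.0385,"z":0,"roll":0,"grip":0.075},{"x":0.0099,"y":-0.0386,"z":0,"roll":0,"grip":0.075},{"x":0,"y":0,"z":0,"roll":0,"grip":0.075},{"x":0,"y":0,"z":0,"roll":0,"grip":0.075}])

```text
clock: 12.85
tool_pos: [0.46, -0.0892, 0.149]
tcp_rot: [-0.0, 0.995, 0.098, -0.001]
force: [-0.6, 0.4, 0.3]
finger_gap: 0.0749
finger_force: 0.0
```

```bash
python3 go.py .461 -.0895 .011 -78.8; python3 - <<'E'
from pose import *
V=[(n,grab_frame(n)[1]) for n in("wrist","side")]
for q in tops(V,.075,.1,.461,-.09,.03):
    if len(q)>20: print(len(q),*rect(q),np.median(q[:,2]))
E
```

```text
t 12.85 pos [ 0.46   -0.0892  0.149 ] psi -78.8 tilt [-0.001  0.   ] gap 0.0749 F [-0.6  0.4  0.3] q [-0.33  0.34  1.99 -0.    0.82  1.04]
roll 0.0 dx 0.0009 dy 0.0004 dz 0.138
1018 [ 0.4616 -0.0898] [23. 20.] -90.0 0.09042154716327763
130 [ 0.4611 -0.0932] [20. 19.] -90.0 0.08741937536794137
```

Request:
jog_arm(targets=[{"x":0.001,"y":0,"z":0.03,"roll":0,"grip":0.075},{"x":0,"y":0,"z":0.03,"roll":0,"grip":0.075},{"x":0,"y":0,"z":0.03,"roll":0,"grip":0.075},{"x":0,"y":0,"z":0.03,"roll":0,"grip":0.075},{"x":0,"y":0,"z":0.018,"roll":0,"grip":0.075},{"x":0,"y":0,"z":0,"roll":0,"grip":0.075},{"x":0,"y":0,"z":0,"roll":0,"grip":0.03},{"x":0,"y":0,"z":0,"roll":0,"grip":0.03},{"x":0,"y":0,"z":0,"roll":0,"grip":0.03},{"x":0,"y":0,"z":0,"roll":0,"grip":0.03},{"x":0,"y":0,"z":0,"roll":0,"grip":0.03},{"x":0,"y":0,"z":0,"roll":0,"grip":0.03}], force=20)

```text
clock: 14.45
tool_pos: [0.4615, -0.089, 0.0123]
tcp_rot: [0.0, 0.995, 0.098, 0.0]
force: [-1.0, -0.7, 6.4]
finger_gap: 0.0437
finger_force: 20.0
```

```bash
python3 go.py .529 -.312 .018 -78.8
```

```text
t 14.45 pos [ 0.4615 -0.089   0.0123] psi -78.8 tilt [ 0.001 -0.   ] gap 0.0437 F [-1.  -0.7  6.4] q [-0.33  0.58  2.1  -0.    0.46  1.04]
roll 0.0 dx 0.0229 dy 0.2319 dz -0.0057
```

Request:
jog_arm(targets=[{"x":0,"y":0,"z":-0.02,"roll":0,"grip":0.03},{"x":0,"y":0,"z":-0.035,"roll":0,"grip":0.03},{"x":0,"y":0,"z":-0.04,"roll":0,"grip":0.03},{"x":0,"y":0,"z":-0.03,"roll":0,"grip":0.03},{"x":0.0014,"y":0.018,"z":0,"roll":0,"grip":0.03},{"x":0.0036,"y":0.035,"z":0,"roll":0,"grip":0.03},{"x":0.0036,"y":0.035,"z":0,"roll":0,"grip":0.03},{"x":0.0036,"y":0.035,"z":0,"roll":0,"grip":0.03},{"x":0.0036,"y":0.035,"z":0,"roll":0,"grip":0.03},{"x":0.0036,"y":0.035,"z":0,"roll":0,"grip":0.03},{"x":0.0036,"y":0.0389,"z":0,"roll":0,"grip":0.03},{"x":0,"y":0,"z":0,"roll":0,"grip":0.03}])

```text
clock: 15.95
tool_pos: [0.5285, -0.3146, 0.1345]
tcp_rot: [-0.0, 0.995, 0.096, -0.001]
force: [-0.7, -0.0, -2.6]
finger_gap: 0.0437
finger_force: 20.0
```

```bash
python3 go.py .529 -.312 .018 -78.8
```

```text
t 15.95 pos [ 0.5285 -0.3146  0.1345] psi -78.9 tilt [-0.001  0.001] gap 0.0437 F [-0.7 -0.  -2.6] q [-0.64  0.54  1.65 -0.    0.95  0.73]
roll -0.1 dx 0.001 dy -0.0025 dz 0.1165
```

Request:
jog_arm(targets=[{"x":0,"y":0,"z":0.03,"roll":0,"grip":0.03},{"x":0,"y":0,"z":0.03,"roll":0,"grip":0.03},{"x":0,"y":0,"z":0.03,"roll":0,"grip":0.03},{"x":0,"y":0,"z":0.015,"roll":0,"grip":0.03},{"x":0,"y":0,"z":0.007,"roll":0,"grip":0.03},{"x":0,"y":0,"z":0.003,"roll":0,"grip":0.03},{"x":0,"y":0,"z":0,"roll":0,"grip":0.03},{"x":0,"y":0,"z":0,"roll":0,"grip":0.03}])

```text
clock: 16.95
tool_pos: [0.5291, -0.3121, 0.0226]
tcp_rot: [0.0, 0.995, 0.098, 0.0]
force: [0.6, -0.8, -1.0]
finger_gap: 0.0435
finger_force: 20.0
```

```bash
python3 go.py .529 -.312 .0173 -78.8
```

```text
t 16.95 pos [ 0.5291 -0.3121  0.0226] psi -78.8 tilt [ 0.001 -0.001] gap 0.0435 F [ 0.6 -0.8 -1. ] q [-0.64  0.69  1.74  0.    0.71  0.73]
roll -0.0 dx -0.0001 dy -0.0001 dz 0.0053
```

Request:
jog_arm(targets=[{"x":0,"y":0,"z":0.003,"roll":0,"grip":0.03},{"x":0,"y":0,"z":0.0015,"roll":0,"grip":0.03},{"x":0,"y":0,"z":0,"roll":0,"grip":0.03}])

```text
clock: 17.32
tool_pos: [0.5288, -0.3119, 0.0173]
tcp_rot: [-0.0, 0.995, 0.098, 0.0]
force: [0.0, 0.4, -0.7]
finger_gap: 0.0435
finger_force: 20.0
```

```bash
python3 go.py .529 -.312 .0173 -78.8
```

```text
t 17.32 pos [ 0.5288 -0.3119  0.0173] psi -78.8 tilt [0. 0.] gap 0.0435 F [ 0.   0.4 -0.7] q [-0.64  0.7   1.74  0.    0.71  0.73]
roll -0.0 dx 0.0002 dy 0.0002 dz 0.0
```

Request:
jog_arm(targets=[{"x":0,"y":0,"z":0.0008,"roll":0,"grip":0.03},{"x":0,"y":0,"z":0,"roll":0,"grip":0.03}])

```text
clock: 17.58
tool_pos: [0.5288, -0.3119, 0.0173]
tcp_rot: [0.0, 0.995, 0.098, 0.0]
force: [-2.0, 2.1, 8.4]
finger_gap: 0.044
finger_force: 20.0
```

Contact with the floor (8 N up). Release and rise.

Request:
jog_arm(targets=[{"x":0,"y":0,"z":0,"roll":0,"grip":0.068},{"x":0,"y":0,"z":0,"roll":0,"grip":0.068},{"x":0,"y":0,"z":0,"roll":0,"grip":0.068},{"x":0,"y":0,"z":0,"roll":0,"grip":0.068},{"x":0,"y":0,"z":-0.015,"roll":0,"grip":0.068},{"x":0,"y":0,"z":-0.04,"roll":0,"grip":0.068},{"x":0,"y":0,"z":-0.04,"roll":0,"grip":0.068},{"x":0,"y":0,"z":-0.04,"roll":0,"grip":0.068},{"x":0,"y":0,"z":0,"roll":0,"grip":0.085}])

```text
clock: 18.7
tool_pos: [0.5299, -0.3126, 0.1556]
tcp_rot: [0.002, 0.995, 0.098, 0.002]
force: [-0.1, -0.5, -0.6]
finger_gap: 0.0737
finger_force: 0.0
```

```bash
python3 go.py .548 .010 -.001 -79.2; python3 - <<'E'
from pose import *
F={n:grab_frame(n) for n in("scene","side","wrist")}
V=[(n,F[n][1]) for n in F]
for nm,a in dict(glue=(.08,.11,.529,-.312,.03),sq=(.037,.052,.548,.010,.045)).items():
  for q in tops(V,*a):
    if len(q)>20: print(nm,len(q),*rect(q),np.round(q[:,2].max(),3))
E
```

```text
t 18.7 pos [ 0.5299 -0.3126  0.1556] psi -78.8 tilt [ 0.005 -0.004] gap 0.0737 F [-0.1 -0.5 -0.6] q [-0.64  0.52  1.64  0.    0.98  0.73]
roll 0.4 dx 0.0783 dy -0.3135 dz 0.1566
glue 91 [ 0.5285 -0.3087] [18. 18.] 0.0 0.102
glue 173 [ 0.5269 -0.3153] [18. 20.] 0.0 0.103
glue 875 [ 0.5283 -0.3111] [20. 18.] -90.0 0.102
sq 511 [0.5485 0.0127] [51. 50.] 11.3 0.048
```

Request:
jog_arm(targets=[{"x":0.0098,"y":-0.0392,"z":0,"roll":0,"grip":0.085},{"x":0.0098,"y":-0.0392,"z":0,"roll":0,"grip":0.085},{"x":0.0098,"y":-0.0392,"z":0,"roll":0,"grip":0.085},{"x":0.0098,"y":-0.0392,"z":0,"roll":0,"grip":0.085},{"x":0.0098,"y":-0.0392,"z":0,"roll":0,"grip":0.085},{"x":0.0098,"y":-0.0392,"z":0,"roll":0,"grip":0.085},{"x":0.0098,"y":-0.0392,"z":0,"roll":0,"grip":0.085},{"x":0.0097,"y":-0.0391,"z":0,"roll":0,"grip":0.085},{"x":0,"y":0,"z":0,"roll":0,"grip":0.085},{"x":0,"y":0,"z":0,"roll":0,"grip":0.085}])

```text
clock: 20.1
tool_pos: [0.5444, 0.0106, 0.1508]
tcp_rot: [-0.0, 0.995, 0.098, -0.001]
force: [0.1, -0.4, 0.0]
finger_gap: 0.0852
finger_force: 0.0
```

```bash
python3 go.py .548 .010 -.001 -78.8; python3 - <<'E'
from pose import *
V=[(n,grab_frame(n)[1]) for n in("wrist",)]
for q in tops(V,.037,.052,.548,.010,.045):
    if len(q)>20: print(len(q),*rect(q))
E
```

```text
t 20.1 pos [0.5444 0.0106 0.1508] psi -78.8 tilt [-0.001 -0.   ] gap 0.0852 F [ 0.1 -0.4  0. ] q [-0.1   0.43  1.81 -0.    0.9   1.27]
roll 0.0 dx 0.0034 dy 0.0013 dz 0.1518
4564 [0.5476 0.0114] [49. 49.] 12.3
```

Request:
jog_arm(targets=[{"x":0.0035,"y":0,"z":0.035,"roll":-1,"grip":0.085},{"x":0,"y":0,"z":0.035,"roll":0,"grip":0.085},{"x":0,"y":0,"z":0.035,"roll":0,"grip":0.085},{"x":0,"y":0,"z":0.03,"roll":0,"grip":0.085},{"x":0,"y":0,"z":0.0165,"roll":0,"grip":0.085},{"x":0,"y":0,"z":0,"roll":0,"grip":0.085},{"x":0,"y":0,"z":0,"roll":0,"grip":0.03},{"x":0,"y":0,"z":0,"roll":0,"grip":0.03},{"x":0,"y":0,"z":0,"roll":0,"grip":0.03},{"x":0,"y":0,"z":0,"roll":0,"grip":0.03},{"x":0,"y":0,"z":0,"roll":0,"grip":0.03},{"x":0,"y":0,"z":0,"roll":0,"grip":0.03}], force=25)

```text
clock: 21.65
tool_pos: [0.5483, 0.0115, 0.0003]
tcp_rot: [0.0, 0.994, 0.106, 0.0]
force: [-1.7, 0.4, 6.3]
finger_gap: 0.0478
finger_force: 25.0
```

```bash
python3 go.py .6124 -.2955 .004 -78.8
```

```text
t 21.65 pos [5.483e-01 1.150e-02 3.000e-04] psi -77.8 tilt [ 0. -0.] gap 0.0478 F [-1.7  0.4  6.3] q [-0.1   0.66  1.91 -0.    0.56  1.26]
roll 1.0 dx 0.0033 dy 0.3136 dz -0.0037
```

Request:
jog_arm(targets=[{"x":0,"y":0,"z":-0.02,"roll":0,"grip":0.03},{"x":0,"y":0,"z":-0.045,"roll":0,"grip":0.03},{"x":0,"y":0,"z":-0.045,"roll":0,"grip":0.03},{"x":0,"y":0,"z":-0.02,"roll":1,"grip":0.03},{"x":0,"y":0.02,"z":0,"roll":0,"grip":0.03},{"x":0,"y":0.042,"z":0,"roll":0,"grip":0.03},{"x":0,"y":0.045,"z":0,"roll":0,"grip":0.03},{"x":0,"y":0.045,"z":0,"roll":0,"grip":0.03},{"x":0.0015,"y":0.045,"z":0,"roll":0,"grip":0.03},{"x":0.002,"y":0.045,"z":0,"roll":0,"grip":0.03},{"x":0,"y":0.045,"z":0,"roll":0,"grip":0.03},{"x":0,"y":0.0266,"z":0,"roll":0,"grip":0.03}])

```text
clock: 23.15
tool_pos: [0.6116, -0.2985, 0.1278]
tcp_rot: [-0.001, 0.995, 0.097, -0.001]
force: [0.2, 1.1, -1.1]
finger_gap: 0.0478
finger_force: 25.0
```

Request:
jog_arm(targets=[{"x":0,"y":0,"z":0,"roll":0,"grip":0.03},{"x":0,"y":0,"z":0,"roll":0,"grip":0.03}])

```text
clock: 23.4
tool_pos: [0.6117, -0.2953, 0.1287]
tcp_rot: [-0.001, 0.995, 0.098, -0.001]
force: [-0.1, -0.1, -1.7]
finger_gap: 0.0479
finger_force: 25.0
```

```bash
python3 go.py .6124 -.2955 .0053 -78.8; python3 - <<'E'
from h import *
F={n:grab_frame(n)[0] for n in("scene","side")}
o=np.hstack([cv2.resize(F["side"],(400,300)),cv2.resize(F["scene"][80:260,130:410],(400,300))]);cv2.imwrite("pics/g3.png",o[:,:,::-1])
E
```

```text
t 23.4 pos [ 0.6117 -0.2953  0.1287] psi -78.8 tilt [-0.002  0.001] gap 0.0479 F [-0.1 -0.1 -1.7] q [-0.55  0.64  1.48  0.    1.02  0.83]
roll -0.0 dx 0.0006 dy 0.0004 dz 0.1234
```

View pics/g3.png

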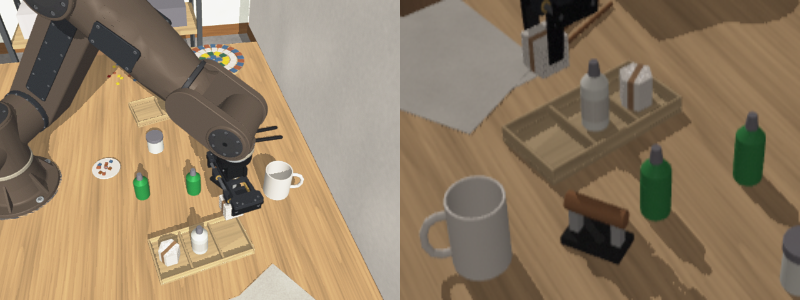

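The picture shows hexagons (168,252) and glue (200,238) in their bays and upright. The squares hang over the far bay (228,208). Lowering them now.

Request:
jog_arm(targets=[{"x":0,"y":0,"z":0.03,"roll":0,"grip":0.03},{"x":0,"y":0,"z":0.035,"roll":0,"grip":0.03},{"x":0,"y":0,"z":0.03,"roll":0,"grip":0.03},{"x":0,"y":0,"z":0.015,"roll":0,"grip":0.03},{"x":0,"y":0,"z":0.008,"roll":0,"grip":0.03},{"x":0,"y":0,"z":0.003,"roll":0,"grip":0.03},{"x":0,"y":0,"z":0,"roll":0,"grip":0.03},{"x":0,"y":0,"z":0,"roll":0,"grip":0.03},{"x":0,"y":0,"z":0,"roll":0,"grip":0.03}])

```text
clock: 24.62
tool_pos: [0.6127, -0.2955, 0.0096]
tcp_rot: [0.0, 0.995, 0.098, 0.0]
force: [-0.0, 0.5, -2.0]
finger_gap: 0.048
finger_force: 25.0
```

```bash
python3 go.py .6124 -.2955 .0053 -78.8
```

```text
t 24.62 pos [ 0.6127 -0.2955  0.0096] psi -78.8 tilt [ 0.001 -0.   ] gap 0.048 F [-0.   0.5 -2. ] q [-0.55  0.78  1.56  0.    0.8   0.83]
roll -0.0 dx -0.0002 dy -0.0001 dz 0.0043
```

Request:
jog_arm(targets=[{"x":0,"y":0,"z":0.0025,"roll":0,"grip":0.03},{"x":0,"y":0,"z":0.002,"roll":0,"grip":0.03},{"x":0,"y":0,"z":0,"roll":0,"grip":0.03},{"x":0,"y":0,"z":0,"roll":0,"grip":0.07},{"x":0,"y":0,"z":0,"roll":0,"grip":0.07},{"x":0,"y":0,"z":0,"roll":0,"grip":0.07},{"x":0,"y":0,"z":0,"roll":0,"grip":0.07},{"x":0,"y":0,"z":-0.03,"roll":0,"grip":0.07},{"x":0,"y":0,"z":-0.05,"roll":0,"grip":0.07},{"x":0,"y":0,"z":-0.05,"roll":0,"grip":0.09},{"x":0,"y":0,"z":-0.02,"roll":0,"grip":0.09}])

```text
clock: 26.0
tool_pos: [0.6133, -0.2959, 0.1579]
tcp_rot: [0.001, 0.995, 0.098, 0.002]
force: [-1.0, -0.2, 0.1]
finger_gap: 0.0846
finger_force: 0.0
```

```bash
python3 go.py .435 .098 .02 -75.3; python3 - <<'E'
from pose import *
V=[(n,grab_frame(n)[1]) for n in("side","wrist")]
for q in tops(V,.042,.056,.6124,-.2955,.045):
    if len(q)>20: print(len(q),*rect(q),np.round(np.percentile(q[:,2],[5,50,95]),3))
E
```

```text
t 26.0 pos [ 0.6133 -0.2959  0.1579] psi -78.8 tilt [ 0.004 -0.002] gap 0.0846 F [-1.  -0.2  0.1] q [-0.55  0.61  1.46  0.    1.07  0.83]
roll -3.5 dx -0.0725 dy -0.4262 dz 0.1379
769 [ 0.6125 -0.2961] [50. 51.] -79.5 [0.045 0.049 0.052]
4396 [ 0.6111 -0.2939] [49. 49.] 11.0 [0.046 0.047 0.048]
```

Request:
jog_arm(targets=[{"x":0,"y":0,"z":0,"roll":-3.5,"grip":0.09},{"x":-0.0072,"y":-0.0426,"z":0,"roll":0,"grip":0.09},{"x":-0.0072,"y":-0.0426,"z":0,"roll":0,"grip":0.09},{"x":-0.0072,"y":-0.0426,"z":0,"roll":0,"grip":0.09},{"x":-0.0072,"y":-0.0426,"z":0,"roll":0,"grip":0.09},{"x":-0.0072,"y":-0.0426,"z":0,"roll":0,"grip":0.09},{"x":-0.0072,"y":-0.0426,"z":0,"roll":0,"grip":0.09},{"x":-0.0072,"y":-0.0426,"z":0,"roll":0,"grip":0.09},{"x":-0.0072,"y":-0.0426,"z":0,"roll":0,"grip":0.09},{"x":-0.0072,"y":-0.0426,"z":0,"roll":0,"grip":0.09},{"x":-0.0075,"y":-0.0428,"z":0,"roll":0,"grip":0.09},{"x":0,"y":0,"z":0,"roll":0,"grip":0.09}])

```text
clock: 27.6
tool_pos: [0.4328, 0.1002, 0.1537]
tcp_rot: [-0.0, 0.992, 0.129, -0.001]
force: [0.3, -0.9, -1.2]
finger_gap: 0.09
finger_force: 0.0
```

Request:
jog_arm(targets=[{"x":0,"y":0,"z":0,"roll":0,"grip":0.09}])

```text
clock: 27.72
tool_pos: [0.4345, 0.0983, 0.154]
tcp_rot: [0.0, 0.992, 0.128, -0.0]
force: [0.2, 0.2, 0.5]
finger_gap: 0.0897
finger_force: 0.0
```

```bash
python3 go.py .435 .098 .018 -75.3; python3 - <<'E'
from pose import *
V=[(n,grab_frame(n)[1]) for n in("wrist",)]
for q in tops(V,.054,.07,.435,.098,.045):
    if len(q)>20: print(len(q),*rect(q),np.round(np.percentile(q[:,2],[5,50,95]),3))
E
```

```text
t 27.73 pos [0.4345 0.0983 0.154 ] psi -75.3 tilt [-0.001 -0.   ] gap 0.0897 F [0.2 0.2 0.5] q [ 0.07  0.3   2.03 -0.    0.81  1.39]
roll 0.0 dx 0.0004 dy 0.0004 dz 0.136
5459 [0.4345 0.0992] [57. 58.] -26.6 [0.059 0.06  0.061]
```

Request:
jog_arm(targets=[{"x":0,"y":0,"z":0.035,"roll":0,"grip":0.09},{"x":0,"y":0,"z":0.035,"roll":0,"grip":0.09},{"x":0,"y":0,"z":0.035,"roll":0,"grip":0.09},{"x":0,"y":0,"z":0.02,"roll":0,"grip":0.09},{"x":0,"y":0,"z":0.011,"roll":0,"grip":0.09},{"x":0,"y":0,"z":0,"roll":0,"grip":0.09},{"x":0,"y":0,"z":0,"roll":0,"grip":0.04},{"x":0,"y":0,"z":0,"roll":0,"grip":0.04},{"x":0,"y":0,"z":0,"roll":0,"grip":0.04},{"x":0,"y":0,"z":0,"roll":0,"grip":0.04},{"x":0,"y":0,"z":0,"roll":0,"grip":0.04},{"x":0,"y":0,"z":0,"roll":0,"grip":0.04}], force=25)

```text
clock: 29.28
tool_pos: [0.4346, 0.0985, 0.0188]
tcp_rot: [0.0, 0.992, 0.128, 0.0]
force: [-1.2, -0.8, 5.6]
finger_gap: 0.0571
finger_force: 25.0
```

```bash
python3 go.py .4136 .2913 .0235 -75.3
```

```text
t 29.27 pos [0.4346 0.0985 0.0188] psi -75.3 tilt [0.001 0.   ] gap 0.0571 F [-1.2 -0.8  5.6] q [ 0.07  0.55  2.16 -0.    0.44  1.39]
roll 0.0 dx 0.0286 dy -0.1918 dz -0.0047
```

Request:
jog_arm(targets=[{"x":0,"y":0,"z":-0.02,"roll":0,"grip":0.04},{"x":0,"y":0,"z":-0.04,"roll":0,"grip":0.04},{"x":0,"y":0,"z":-0.03,"roll":0,"grip":0.04},{"x":0.003,"y":-0.018,"z":0,"roll":0,"grip":0.04},{"x":0.0052,"y":-0.035,"z":0,"roll":0,"grip":0.04},{"x":0.0052,"y":-0.035,"z":0,"roll":0,"grip":0.04},{"x":0.0052,"y":-0.035,"z":0,"roll":0,"grip":0.04},{"x":0.0052,"y":-0.035,"z":0,"roll":0,"grip":0.04},{"x":0.0048,"y":-0.0338,"z":0,"roll":0,"grip":0.04},{"x":0,"y":0,"z":0,"roll":0,"grip":0.04},{"x":0,"y":0,"z":0,"roll":0,"grip":0.04},{"x":0,"y":0,"z":0,"roll":0,"grip":0.04}])

```text
clock: 30.78
tool_pos: [0.4134, 0.2905, 0.1085]
tcp_rot: [0.0, 0.992, 0.127, -0.0]
force: [-0.3, 0.4, -2.6]
finger_gap: 0.0574
finger_force: 25.0
```

```bash
python3 go.py .4136 .2913 .0238 -75.3
```

```text
t 30.77 pos [0.4134 0.2905 0.1085] psi -75.4 tilt [-0. -0.] gap 0.0574 F [-0.3  0.4 -2.6] q [ 0.48  0.44  1.95 -0.    0.75  1.8 ]
roll -0.1 dx 0.0004 dy -0.0007 dz 0.0847
```

Request:
jog_arm(targets=[{"x":0,"y":0,"z":0.025,"roll":0,"grip":0.04},{"x":0,"y":0,"z":0.03,"roll":0,"grip":0.04},{"x":0,"y":0,"z":0.015,"roll":0,"grip":0.04},{"x":0,"y":0,"z":0.009,"roll":0,"grip":0.04},{"x":0,"y":0,"z":0.0035,"roll":0,"grip":0.04},{"x":0,"y":0,"z":0,"roll":0,"grip":0.04},{"x":0,"y":0,"z":0,"roll":0,"grip":0.04},{"x":0,"y":0,"z":0,"roll":0,"grip":0.04}])

```text
clock: 31.78
tool_pos: [0.4136, 0.2914, 0.0264]
tcp_rot: [-0.0, 0.992, 0.128, 0.0]
force: [0.6, -0.1, -2.4]
finger_gap: 0.0569
finger_force: 25.0
```

```bash
python3 go.py .4136 .2913 .0238 -75.3
```

```text
t 31.77 pos [0.4136 0.2914 0.0264] psi -75.3 tilt [0.001 0.   ] gap 0.0569 F [ 0.6 -0.1 -2.4] q [ 0.48  0.58  2.01 -0.    0.55  1.8 ]
roll 0.0 dx 0.0 dy 0.0001 dz 0.0026
```

Request:
jog_arm(targets=[{"x":0,"y":0,"z":0.0025,"roll":0,"grip":0.04},{"x":0,"y":0,"z":0.0008,"roll":0,"grip":0.04},{"x":0,"y":0,"z":0,"roll":0,"grip":0.04}])

```text
clock: 32.15
tool_pos: [0.4137, 0.2914, 0.0238]
tcp_rot: [-0.0, 0.992, 0.128, 0.001]
force: [-3.5, -2.4, 14.4]
finger_gap: 0.0571
finger_force: 25.0
```

Request:
jog_arm(targets=[{"x":0,"y":0,"z":0,"roll":0,"grip":0.08},{"x":0,"y":0,"z":0,"roll":0,"grip":0.08},{"x":0,"y":0,"z":0,"roll":0,"grip":0.08},{"x":0,"y":0,"z":0,"roll":0,"grip":0.08},{"x":0,"y":0,"z":-0.015,"roll":0,"grip":0.08},{"x":0,"y":0,"z":-0.05,"roll":0,"grip":0.08},{"x":0,"y":0,"z":-0.05,"roll":0,"grip":0.08},{"x":0,"y":0,"z":-0.02,"roll":0,"grip":0.07},{"x":0,"y":0,"z":0,"roll":-10,"grip":0.07},{"x":0,"y":0,"z":0,"roll":-10,"grip":0.07},{"x":0,"y":0,"z":0,"roll":-10,"grip":0.07},{"x":0,"y":0,"z":0,"roll":-10,"grip":0.07}])

```text
clock: 33.65
tool_pos: [0.4133, 0.2912, 0.1588]
tcp_rot: [0.0, 0.887, 0.462, 0.0]
force: [0.2, -0.3, -0.0]
finger_gap: 0.07
finger_force: 0.0
```

Request:
jog_arm(targets=[{"x":0,"y":0,"z":0,"roll":-10,"grip":0.065},{"x":0,"y":0,"z":0,"roll":-10,"grip":0.065},{"x":0,"y":0,"z":0,"roll":-10,"grip":0.065},{"x":0,"y":0,"z":0,"roll":-10,"grip":0.065},{"x":0,"y":0,"z":0,"roll":-10,"grip":0.065},{"x":0,"y":0,"z":0,"roll":-10,"grip":0.065},{"x":0,"y":0,"z":0,"roll":-10,"grip":0.065},{"x":0,"y":0,"z":0,"roll":0,"grip":0.065}])

```text
clock: 34.65
tool_pos: [0.4133, 0.2912, 0.1586]
tcp_rot: [0.0, 0.465, 0.886, 0.0]
force: [-0.1, 0.4, -0.0]
finger_gap: 0.0647
finger_force: 0.0
```

```bash
python3 go.py .638 -.095 .015 35.2; python3 - <<'E'
from pose import *
V=[(n,grab_frame(n)[1]) for n in("scene","side")]
for q in tops(V,.058,.075,.4136,.2913,.045):
    if len(q)>20: print(len(q),*rect(q),np.round(np.percentile(q[:,2],[5,50,95]),3))
E
```

```text
t 34.65 pos [0.4133 0.2912 0.1586] psi 34.6 tilt [0.001 0.   ] gap 0.0647 F [-0.1  0.4 -0. ] q [ 0.48  0.37  1.89 -0.    0.88 -0.12]
roll -0.6 dx -0.4451 dy -0.0391 dz 0.1436
764 [0.4149 0.2929] [57. 59.] 0.0 [0.06  0.064 0.067]
358 [0.4136 0.29  ] [59. 55.] -90.0 [0.06  0.065 0.068]
```

Request:
jog_arm(targets=[{"x":0,"y":0,"z":0,"roll":-0.6,"grip":0.065},{"x":-0.0445,"y":-0.0039,"z":0,"roll":0,"grip":0.065},{"x":-0.0445,"y":-0.0039,"z":0,"roll":0,"grip":0.065},{"x":-0.0445,"y":-0.0039,"z":0,"roll":0,"grip":0.065},{"x":-0.0445,"y":-0.0039,"z":0,"roll":0,"grip":0.065},{"x":-0.0445,"y":-0.0039,"z":0,"roll":0,"grip":0.065},{"x":-0.0445,"y":-0.0039,"z":0,"roll":0,"grip":0.065},{"x":-0.0445,"y":-0.0039,"z":0,"roll":0,"grip":0.065},{"x":-0.0445,"y":-0.0039,"z":0,"roll":0,"grip":0.065},{"x":-0.0445,"y":-0.0039,"z":0,"roll":0,"grip":0.065},{"x":-0.0446,"y":-0.004,"z":0,"roll":0,"grip":0.065},{"x":0,"y":0,"z":0,"roll":0,"grip":0.065}])

```text
clock: 36.25
tool_pos: [0.6394, -0.0971, 0.1572]
tcp_rot: [0.0, 0.461, 0.887, -0.0]
force: [-0.2, 0.7, -0.0]
finger_gap: 0.065
finger_force: 0.0
```

Request:
jog_arm(targets=[{"x":0,"y":0,"z":0,"roll":0,"grip":0.065},{"x":0,"y":0,"z":0,"roll":0,"grip":0.065}])

```text
clock: 36.5
tool_pos: [0.6383, -0.0935, 0.1579]
tcp_rot: [-0.0, 0.459, 0.888, 0.0]
force: [-0.2, 0.3, 0.5]
finger_gap: 0.0647
finger_force: 0.0
```

```bash
python3 go.py .638 -.095 .014 35.2; python3 - <<'E'
from pose import *
V=[(n,grab_frame(n)[1]) for n in("wrist",)]
for a in((.045,.07,.638,-.0957,.07),(.006,.016,.638,-.0957,.07)):
  for q in tops(V,*a):
    if len(q)>20: print(len(q),*rect(q),np.round(np.percentile(q[:,2],[5,50,95]),3))
E
```

```text
t 36.5 pos [ 0.6383 -0.0935  0.1579] psi 35.3 tilt [-0.  0.] gap 0.0647 F [-0.2  0.3  0.5] q [-0.25  0.56  1.55  0.    1.03 -0.86]
roll 0.1 dx -0.001 dy -0.0011 dz 0.1439
4258 [ 0.6376 -0.0939] [25. 90.] -54.7 [0.053 0.06  0.063]
3287 [ 0.6521 -0.0836] [17. 90.] -53.1 [0.011 0.012 0.013]
```

Request:
jog_arm(targets=[{"x":0,"y":0,"z":0.035,"roll":0,"grip":0.065},{"x":0,"y":0,"z":0.035,"roll":0,"grip":0.065},{"x":0,"y":0,"z":0.035,"roll":0,"grip":0.065},{"x":0,"y":0,"z":0.025,"roll":0,"grip":0.065},{"x":0,"y":0,"z":0.0135,"roll":0,"grip":0.065},{"x":0,"y":0,"z":0,"roll":0,"grip":0.065},{"x":0,"y":0,"z":0,"roll":0,"grip":0.01},{"x":0,"y":0,"z":0,"roll":0,"grip":0.01},{"x":0,"y":0,"z":0,"roll":0,"grip":0.01},{"x":0,"y":0,"z":0,"roll":0,"grip":0.01},{"x":0,"y":0,"z":0,"roll":0,"grip":0.01},{"x":0,"y":0,"z":0,"roll":0,"grip":0.01}], force=30)

```text
clock: 38.05
tool_pos: [0.6387, -0.0947, 0.0144]
tcp_rot: [0.0, 0.459, 0.888, -0.0]
force: [-0.6, -2.0, 1.4]
finger_gap: 0.0235
finger_force: 30.0
```

```bash
python3 go.py .5104 .3167 .02 14.7
```

```text
t 38.05 pos [ 0.6387 -0.0947  0.0144] psi 35.3 tilt [ 0. -0.] gap 0.0235 F [-0.6 -2.   1.4] q [-0.25  0.73  1.66 -0.    0.75 -0.87]
roll 20.6 dx 0.4304 dy -0.0197 dz -0.0056
```

Request:
jog_arm(targets=[{"x":0,"y":0,"z":-0.02,"roll":0,"grip":0.01},{"x":0,"y":0,"z":-0.04,"roll":0,"grip":0.01},{"x":0,"y":0,"z":-0.04,"roll":0,"grip":0.01},{"x":0,"y":0,"z":-0.02,"roll":6.9,"grip":0.01},{"x":0,"y":0,"z":0,"roll":6.9,"grip":0.01},{"x":0,"y":0,"z":0,"roll":6.8,"grip":0.01},{"x":0.02,"y":-0.001,"z":0,"roll":0,"grip":0.01},{"x":0.04,"y":-0.0019,"z":0,"roll":0,"grip":0.01},{"x":0.04,"y":-0.0019,"z":0,"roll":0,"grip":0.01},{"x":0.04,"y":-0.0019,"z":0,"roll":0,"grip":0.01},{"x":0.04,"y":-0.0019,"z":0,"roll":0,"grip":0.01},{"x":0.04,"y":-0.0019,"z":0,"roll":0,"grip":0.01}])

```text
clock: 39.55
tool_pos: [0.5715, 0.1177, 0.135]
tcp_rot: [0.0, 0.61, 0.793, 0.0]
force: [-1.5, 0.3, -1.4]
finger_gap: 0.0234
finger_force: 30.0
```

Request:
jog_arm(targets=[{"x":0.04,"y":-0.0019,"z":0,"roll":0,"grip":0.01},{"x":0.04,"y":-0.0019,"z":0,"roll":0,"grip":0.01},{"x":0.04,"y":-0.0019,"z":0,"roll":0,"grip":0.01},{"x":0.04,"y":-0.0019,"z":0,"roll":0,"grip":0.01},{"x":0.035,"y":-0.0012,"z":0,"roll":0,"grip":0.01},{"x":0.0154,"y":0,"z":0,"roll":0,"grip":0.01},{"x":0,"y":0,"z":0,"roll":0,"grip":0.01},{"x":0,"y":0,"z":0,"roll":0,"grip":0.01},{"x":0,"y":0,"z":0,"roll":0,"grip":0.01}])

```text
clock: 40.67
tool_pos: [0.5112, 0.3159, 0.1343]
tcp_rot: [0.0, 0.611, 0.791, -0.0]
force: [-0.3, -0.5, -1.4]
finger_gap: 0.0238
finger_force: 30.0
```

```bash
python3 go.py .5104 .3167 .0194 14.7; python3 - <<'E'
from h import *
F={n:grab_frame(n)[0] for n in("scene","wrist")}
o=np.hstack([cv2.resize(F["scene"][200:440,320:640],(400,300)),cv2.resize(F["wrist"],(400,300))]);cv2.imwrite("pics/g4.png",o[:,:,::-1])
E
```

```text
t 40.67 pos [0.5112 0.3159 0.1343] psi 14.6 tilt [ 0. -0.] gap 0.0238 F [-0.3 -0.5 -1.4] q [ 0.44  0.53  1.69 -0.    0.93  0.19]
roll -0.1 dx 0.001 dy -0.0005 dz 0.1149
```

View pics/g4.png

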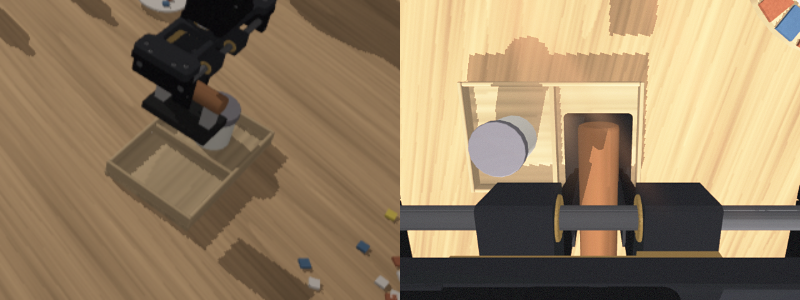

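The float hangs level over the far bay (wrist view 598,180), and the tub stands in the near bay (498,148). Lowering.

Request:
jog_arm(targets=[{"x":0,"y":0,"z":0.03,"roll":0,"grip":0.01},{"x":0,"y":0,"z":0.035,"roll":0,"grip":0.01},{"x":0,"y":0,"z":0.025,"roll":0,"grip":0.01},{"x":0,"y":0,"z":0.012,"roll":0,"grip":0.01},{"x":0,"y":0,"z":0.008,"roll":0,"grip":0.01},{"x":0,"y":0,"z":0.002,"roll":0,"grip":0.01},{"x":0,"y":0,"z":0,"roll":0,"grip":0.01},{"x":0,"y":0,"z":0,"roll":0,"grip":0.01}])

```text
clock: 41.78
tool_pos: [0.5111, 0.317, 0.0229]
tcp_rot: [0.0, 0.611, 0.792, 0.0]
force: [-0.0, -0.2, -1.3]
finger_gap: 0.0234
finger_force: 30.0
```

```bash
python3 go.py .5104 .3167 .0194 14.7
```

```text
t 41.77 pos [0.5111 0.317  0.0229] psi 14.7 tilt [0.001 0.   ] gap 0.0234 F [-0.  -0.2 -1.3] q [ 0.45  0.68  1.77 -0.    0.69  0.19]
roll 0.0 dx -0.0001 dy -0.0007 dz 0.0035
```

Request:
jog_arm(targets=[{"x":0,"y":0,"z":0.002,"roll":0,"grip":0.01},{"x":0,"y":0,"z":0.0015,"roll":0,"grip":0.01},{"x":0,"y":0,"z":0.0005,"roll":0,"grip":0.01},{"x":0,"y":0,"z":0,"roll":0,"grip":0.01}])

```text
clock: 42.28
tool_pos: [0.5107, 0.3169, 0.0193]
tcp_rot: [0.0, 0.611, 0.792, 0.0]
force: [-4.3, -2.0, 11.2]
finger_gap: 0.023
finger_force: 30.0
```

Request:
jog_arm(targets=[{"x":0,"y":0,"z":0,"roll":0,"grip":0.05},{"x":0,"y":0,"z":0,"roll":0,"grip":0.05},{"x":0,"y":0,"z":0,"roll":0,"grip":0.05},{"x":0,"y":0,"z":0,"roll":0,"grip":0.05},{"x":0,"y":0,"z":-0.02,"roll":0,"grip":0.05},{"x":0,"y":0,"z":-0.05,"roll":0,"grip":0.05},{"x":0,"y":0,"z":-0.05,"roll":0,"grip":0.05},{"x":0,"y":0,"z":-0.05,"roll":0,"grip":0.05},{"x":-0.05,"y":0,"z":-0.02,"roll":0,"grip":0.05},{"x":-0.05,"y":0,"z":0,"roll":0,"grip":0.05},{"x":-0.05,"y":0,"z":0,"roll":0,"grip":0.05},{"x":0,"y":0,"z":0,"roll":0,"grip":0.05}])

```text
clock: 43.78
tool_pos: [0.5495, 0.169, 0.2083]
tcp_rot: [0.0, 0.612, 0.791, -0.0]
force: [-0.9, 1.1, 0.3]
finger_gap: 0.0499
finger_force: 0.0
```

```bash
python3 - <<'E'
from pose import *
F={n:grab_frame(n) for n in("scene","side")}
V=[(n,F[n][1]) for n in F]
for nm,a in dict(bar=(.05,.075,.5104,.3167,.06),sole=(.013,.022,.5104,.3167,.06),tub=(.058,.075,.4136,.2913,.045),hexa=(.042,.056,.4456,-.3285,.045),glue=(.08,.11,.529,-.312,.03),sq=(.042,.056,.6124,-.2955,.045)).items():
  for q in tops(V,*a):
    if len(q)>20: print(nm,len(q),*rect(q),np.round(np.percentile(q[:,2],[5,50,95]),3))
o=np.hstack([cv2.resize(F["scene"][0],(400,300)),cv2.resize(F["side"][0],(400,300))]);cv2.imwrite("pics/end.png",o[:,:,::-1])
E
```

```text
bar 843 [0.5133 0.3194] [24. 90.] -75.5 [0.052 0.063 0.068]
bar 292 [0.5115 0.3145] [24. 93.] -76.4 [0.053 0.063 0.068]
sole 1310 [0.5127 0.319 ] [52. 90.] -75.5 [0.014 0.017 0.021]
sole 412 [0.5109 0.3153] [49. 92.] -74.5 [0.014 0.017 0.021]
tub 760 [0.4148 0.2934] [56. 57.] 0.0 [0.06  0.065 0.067]
tub 354 [0.4145 0.2884] [59. 55.] -90.0 [0.06  0.065 0.068]
hexa 277 [ 0.446  -0.3245] [55. 49.] 70.3 [0.044 0.049 0.052]
hexa 788 [ 0.4458 -0.3283] [53. 53.] 0.0 [0.046 0.049 0.052]
glue 91 [ 0.5298 -0.3093] [18. 19.] 0.0 [0.081 0.091 0.101]
glue 171 [ 0.5271 -0.3148] [19. 22.] 0.0 [0.081 0.092 0.101]
sq 358 [ 0.6125 -0.2924] [50. 51.] -77.7 [0.043 0.049 0.051]
sq 765 [ 0.6122 -0.2962] [49. 51.] -79.0 [0.045 0.049 0.052]
```

View pics/end.png

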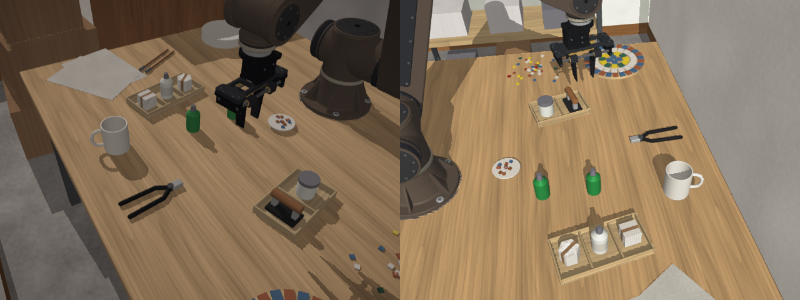

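All five items stand flat in their bays: in the side view, hexagons (569,250), glue (600,238), squares (629,232), tub (545,105) and float (572,100). The mug, the nippers and the green bottles haven't moved. Handing in.

```bash
python3 -c "
from rig import *
print(sign_off())"
```

```text
the job is handed in; nothing more can be done
None
```

Both kits are made up as asked and handed in at about 44 s, and the last camera check showed every item upright and flat in its bay; the first grasp closed above the hexagons because the reported TCP height reads about 39 mm low, which I corrected for.

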